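# Press the refitted fragments of a cast home, from the sound surface outwards

## Robot

A 6-joint arm with a two-finger parallel gripper is mounted at the origin on the work surface. World frame = base frame: x ahead of the robot, y to its left, z up, the work surface at z = 0. Lengths are in mm, angles in rad, forces in N, time in s.
With the tool pointing down it reaches from about 275 to 750 mm from the base axis. Payload 10.2 kg.
Tool frame: the origin (TCP) lies midway between the tips of the shut fingers; the grasp point (between the pads) lies 19 mm behind it; z points along the fingers, y is the line along which they close (so a half turn about z gives the same grasp; the last joint's range is limited). The gripper opens to 85 mm and grips with 20 to 120 N. Pads are 22 mm wide; open, the fingers measure 114 mm over their backs; the gripper's body (76 mm by 85 mm) begins 54 mm behind the grasp point. The pads swing forward as they close: fully open they stand 13 mm farther back than shut.
Start: joints at [-1.535, 0.313, 1.498, -0, 1.331, -0.223], TCP at [134.345, -507.526, 231.294] pointing down, gripper open.
Joint ranges: [-2.94, 2.94], [-0.97, 2.17], [0.19, 2.56], [-1.23, 4.37], [0.02, 3.11], [-2.88, 2.88]. Speed limits (rad/s): [2.39, 2.39, 3.01, 3.14, 3.14, 3.14].

## Interface

Orientations are given as a unit quaternion [w, x, y, z].
In Python, from rig import ctrl gives the robot as it stands.
- The arm moves only by the tool arm_command, never from a script. Its argument "increments" is a list of rows, each an object with "dr": the turn, a rotation vector about the tool's x, y, z in units of pi/4 rad (1.0 is pi/4 rad), a list of three; "offset": the shift along the tool's x, y, z in units of 120 mm (1.0 is 120 mm), a list of three; "hand": the opening, from -1 (shut) to 1 (fully open). A call has 1 to 8 rows; each row shifts and turns the commanded pose from where the row before left it, along the tool's axes as they then stand; what a row does not reach is not made up. A row lasts 1/10 s, in which the tool goes at most 50 mm and 8.59 degrees, less where a joint would pass 70% of its speed; a pose out of reach is approached as far as the arm can. A call with a number of a shift or a turn outside -1 to 1 is refused whole. A call with a gripper value outside its range is refused whole. The fingers move at their own pace and stop on an object; "grip_force" is the grip in N (left out, the last holds). Time passes only in rows, so rows that do not move let the fingers close. It gives the time, the measured TCP pose, the force, the opening and the grip force at its end, in the units of the state.
- ctrl.sense(): the state, without advancing time (a new reading comes with each control period).
- ctrl.capture(name): name is "scene" or "top"; returns the picture (400x640x3 uint8, red, green, blue); there is no depth.
- ctrl.camera_info(name): a dict with "K" (3x3 intrinsics, pixels), "R" (3x3) and "t" (3): a world point X has camera coordinates R X + t. Camera axes: x right, y down, z forward; pixel columns grow to the right and rows downward; lengths in mm; the calibration is good to about 2 mm. A picture is of the moment at which its call begins. camera_info takes no time and is no camera call.
- ctrl.finish_job(): hands the job in; it is judged then, once.
The state is a dict: "time_s": time; "joints": joint angles; "dq": joint speeds; "tau": joint torques, N m; "eef_pos": TCP position; "ee_rot": TCP orientation; "force": force on the tool from outside, world axes, zero at the start; "wrist_torque": the same for the moment, N m; "grip_width": opening from 0.0 (shut) to 1.0 (fully open); "grip_force": force on a finger pad.
Only numpy, scipy, OpenCV 4.12 (cv2) and the standard library are available. Lean on these libraries where they do the work, as an engineer would, in place of code of your own. Each camera call takes 0.05 s, during which the arm holds its last target. There are 200 camera calls.

## Task

In the chipboard crate lies a stone cast with three refitted fragments that stand a few millimetres proud on their tight dowels. With closed fingertips press each one gently down until it is flush with the cast, working outwards from the sound grey surface so that the joins close up: first the grey fragment, then the ochre one beside it, last the white one at the broken edge, not starting on one before the one before it is home. Do not touch the wet retouched cream area with the dark strokes, lift nothing, and leave the brush, the palette knife, the loose stone sherd and the colour jar where they are.

Things in the scene. Friction and masses are not known exactly. Their poses are not given: they have to be found in the camera images.
- crate: open crate of brown chipboard, 440 x 340 mm (x by y), 85 mm high, walls 16 mm, fixed at any yaw; origin at the centre of its underside, z up. The cast in it has a flat top 50 mm above the underside, 35 mm below the rim. Along the crate's x from -x to +x: sound grey surface, grey, ochre, white fragment, broken edge. Grey on the +y side may be touched. Cast and fragments chip above 30 N.
- retouching: the wet retouched cream part of the cast with rows of short dark strokes: not to be touched. Same origin and axes as the crate; it covers x from -0.12 to 0.14 and y from -0.14 to about -0.04 of the crate's frame (its near edge runs between y = -0.034 and -0.052), its top 50 mm above the crate's underside, level with the rest of the cast.
- grey_fragment (a joint): how far the grey fragment (the one against the sound grey surface) stands proud, m: 0 = flush (a stop), 0.005 to 0.008 at the start; it falls as the fragment is pressed down and stays. About 4 N slides the dowels slowly; the force climbs at the stop. A thin cork layer under the stone gives 1 mm per 5 N and springs back (not counted in this value).
- ochre_fragment (a joint): how far the ochre-brown fragment (the middle one) stands proud, m: 0 = flush (a stop), 0.005 to 0.008 at the start; it falls as the fragment is pressed down and stays. About 4 N slides the dowels slowly; the force climbs at the stop. A thin cork layer under the stone gives 1 mm per 5 N and springs back (not counted in this value).
- white_fragment (a joint): how far the white fragment (the one at the broken edge) stands proud, m: 0 = flush (a stop), 0.005 to 0.008 at the start; it falls as the fragment is pressed down and stays. About 4 N slides the dowels slowly; the force climbs at the stop. A thin cork layer under the stone gives 1 mm per 5 N and springs back (not counted in this value).
- grey_fragment_top (a point): centre of the darker grey fragment's flat top face (it moves with the fragment, cork give included); the face is an irregular polygon about 75 x 80 mm (along the crate's x by y), so a closed fingertip fits well inside it. Its z axis points up.
- ochre_fragment_top (a point): centre of the ochre-brown fragment's flat top face (it moves with the fragment, cork give included); the face is an irregular polygon about 70 x 78 mm (along the crate's x by y), so a closed fingertip fits well inside it. Its z axis points up.
- white_fragment_top (a point): centre of the white fragment's flat top face (it moves with the fragment, cork give included); the face is an irregular polygon about 74 x 76 mm (along the crate's x by y), so a closed fingertip fits well inside it. Its z axis points up.
- brush: loose flat paint brush, 185 mm long, dark red handle 7 mm thick, brass ferrule; lies on the grey surface on the +y side of the crate; origin under its middle, bristles towards its +x
- palette_knife: loose palette knife, 155 mm long, dark wooden handle 17 x 12 mm; lies on the grey surface at the -x end of the crate; origin on its underside, blade towards its +x
- sherd: loose piece of grey stone about 33 x 33 mm, 22 mm high, on the bare crate floor at the +x end; origin at the centre of its underside
- colour_jar: closed jar of retouching colour, 56 mm across, 60 mm high, on the bench on the robot's left of the crate; origin at the centre of its underside

How it is judged (in metres and radians):
On the way, in this order (a step that is already met when the one before it is completed fails the run):
1. the grey fragment is pressed flush (value of joint grey_fragment below 0.0015 m), for 0.1 s.
2. then the ochre fragment is pressed flush (value of joint ochre_fragment below 0.0015 m), for 0.1 s.
3. then the white fragment is pressed flush (value of joint white_fragment below 0.0015 m), for 0.1 s.
At the end, for the whole second after the job is handed in: all three fragments stand less than 1.5 mm proud of the cast, and the brush, palette knife, sherd and jar lie within 15 mm of where they were (value of joint each of grey_fragment, ochre_fragment, white_fragment below 0.0015 m and distance of each of brush, palette_knife, sherd, colour_jar from where it was at the start of the episode below 0.015 m); the robot touches nothing.
It fails at once if the wet retouching is touched (contact force between any of the fingers, the arm and retouching above 0.2 N).
It fails at once if the cast, a fragment or the crate is pushed with more than 30 N (contact force between any of the fingers, the arm and crate above 30 N).
It fails at once if a fragment is pulled up (more than 12 mm proud) (value of joint any of grey_fragment, ochre_fragment, white_fragment above 0.012 m).
It fails at once if a fragment is pressed down (below 4 mm proud) before the one ahead of it in the order is home (2 mm) ((value of joint ochre_fragment below 0.004 m and value of joint grey_fragment above 0.002 m) or (value of joint white_fragment below 0.004 m and value of joint ochre_fragment above 0.002 m)).
It fails at once if the brush, palette knife, sherd or jar is moved more than 15 mm (distance of any of brush, palette_knife, sherd, colour_jar from where it was at the start of the episode above 0.015 m).
It also fails if it takes over 48 s, if anything falls off the work surface, if the arm or the gripper's body presses on something with over 40 N, if the wrist force passes 120 N, or if a joint passes its speed limit or range.

## Working session

There is one attempt and no reset: what is moved stays moved. The work goes in short steps, Python scripts to look and compute and a tool call to move; the robot and the scene stay as the last step left them, time stands still between calls to the robot, and variables do not carry over. Pictures are saved under pics/ and viewed, at most 10 in all, crops included, and the job is handed in when it is done.

Besides the shell and the picture viewer there is one more tool, called after ">>>" as a command line: name --argument value ..., lists and objects as JSON in quotes. arm_command: Moves the arm, as the interface text tells. Shifts and turns lie within -1 to 1; 1 stands for 120 mm of shift or pi/4 rad of turn. Its arguments: {"type":"object","properties":{"increments":{"type":"array"},"grip_force":{"type":"number"}},"required":["increments"]}

```bash
mkdir -p pics
python3 - <<'E'
from rig import ctrl
import cv2,numpy as np
for n in("scene","top"):
    cv2.imwrite(f"pics/{n}0.png",ctrl.capture(n)[:,:,::-1])
    i=ctrl.camera_info(n);print(n,np.round(i["K"],1).tolist(),np.round(i["R"],3).tolist(),np.round(i["t"],1).tolist())
s=ctrl.sense();print(s)
E
```

```text
scene [[472.0, 0.0, 318.5], [0.0, 472.0, 197.5], [0.0, 0.0, 1.0]] [[0.611, 0.792, -0.0], [0.616, -0.476, -0.628], [-0.497, 0.384, -0.778]] [-457.7, -244.3, 1319.5]
top [[394.4, 0.0, 317.5], [0.0, 394.4, 206.8], [0.0, 0.0, 1.0]] [[-0.023, -1.0, -0.013], [-0.995, 0.025, -0.095], [0.095, 0.011, -0.995]] [190.8, 554.6, 1079.2]
{'time_s': 0.1, 'joints': array([-1.53537844e+00,  3.13403522e-01,  1.49834528e+00,  1.93911798e-05,
        1.33096026e+00, -2.23413737e-01]), 'dq': array([ 0.00053443, -0.00237256, -0.00185153,  0.00145156, -0.00100227,
        0.00091404]), 'tau': array([ 2.69346696e-03, -4.12898505e+01, -2.60140926e+01, -1.29599939e-04,
        3.01699401e-03,  3.92811501e-06]), 'eef_pos': array([ 134.35272921, -507.29789051,  230.79340395]), 'ee_rot': array([-5.54855394e-04,  9.91637599e-01,  1.29052551e-01,  6.17679500e-05]), 'force': array([-0.12053847, -0.58032769,  0.06577727]), 'wrist_torque': array([0.00943832, 0.01947035, 0.01984443]), 'grip_force': 0.0, 'grip_width': 0.9940433207472572}
```

View pics/top0.png

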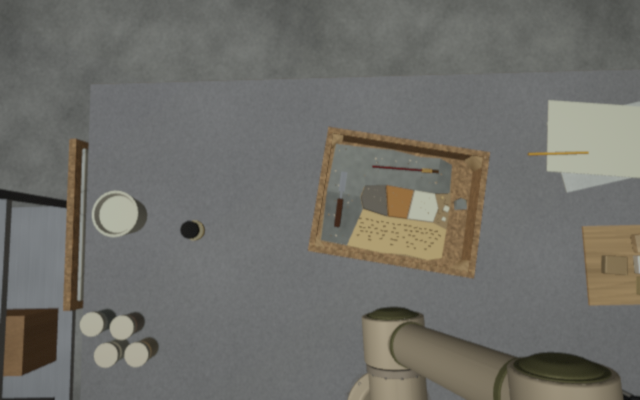

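View pics/scene0.png

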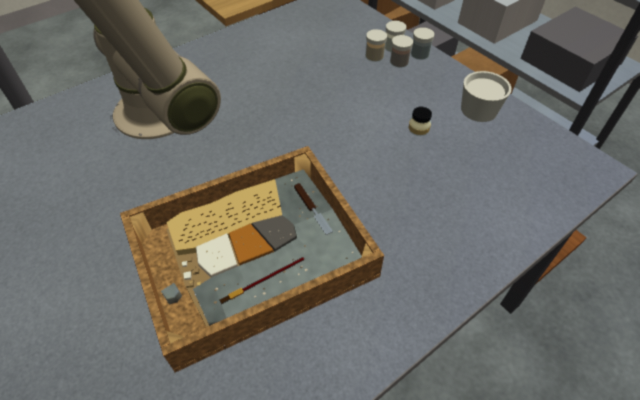

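The top view shows the crate with rim corners near (331,128), (489,152), (474,276) and (311,249). The grey, ochre and white fragments are near (375,199), (400,203) and (425,206), and the cream area lies below them. The scene view shows the same three at about (275,233), (250,244) and (214,254).

```bash
cat > h.py <<'E'
from rig import ctrl
import cv2,numpy as np
def ray(n,uv,z):
    i=ctrl.camera_info(n);K,R,t=map(np.array,(i["K"],i["R"],i["t"]))
    d=R.T@np.linalg.inv(K)@np.array([uv[0],uv[1],1.]);c=-R.T@t
    return c+d*(z-c[2])/d[2]
E
python3 - <<'E'
from h import *
T=np.array([ray("top",p,85)[:2] for p in[(331,128),(489,152),(474,276),(311,249)]])
print("rim",T.round().tolist(),T.mean(0).round(),cv2.minAreaRect(T.astype(np.float32)))
seeds={"top":[(375,199),(400,203),(425,206)],"scene":[(275,233),(250,244),(214,254)]}
for n in seeds:
    im=cv2.imread(f"pics/{n}0.png");out=im.copy()
    for s,c in zip(seeds[n],"gow"):
        lab=cv2.cvtColor(im,cv2.COLOR_BGR2LAB).astype(int)
        ref=np.median(lab[s[1]-3:s[1]+4,s[0]-3:s[0]+4].reshape(-1,3),0)
        m=(np.abs(lab-ref).max(2)<(9 if c=="g" else 18)).astype(np.uint8)
        y,x=np.ogrid[:400,:640];m[(abs(x-s[0])>45)|(abs(y-s[1])>35)]=0
        m=cv2.morphologyEx(m,cv2.MORPH_OPEN,np.ones((3,3)))
        k,L,st,ce=cv2.connectedComponentsWithStats(m);j=L[s[1],s[0]]
        cn,_=cv2.findContours((L==j).astype(np.uint8),0,2);cv2.drawContours(out,cn,-1,(255,0,255),1)
        P=np.array([ray(n,q[0],56)[:2] for q in cn[0]])
        print(n,c,st[j],ce[j].round(1),ray(n,ce[j],56).round(1),"ext",P.min(0).round(),P.max(0).round())
    x,y=seeds[n][1];cv2.imwrite(f"pics/{n}_seg.png",cv2.resize(out[y-75:y+75,x-95:x+95],None,fx=4,fy=4,interpolation=0))
E
```

```text
rim [[767.0, 135.0], [690.0, -286.0], [363.0, -226.0], [442.0, 197.0]] [565. -45.] ((565.8197021484375, -45.631134033203125), (430.16314697265625, 332.4781188964844), 79.32018280029297)
top g [ 339  185   48   49 1115] [363.8 205.8] [555.9  50.6  56. ] ext [483. -11.] [613. 120.]
top o [387 186  26  33 698] [398.7 201.4] [565.5 -44.9  56. ] ext [520. -82.] [609. -14.]
top w [409 191  28  30 664] [423.1 206.3] [ 550.6 -110.4   56. ] ext [ 513. -146.] [593. -71.]
scene g [255 217  41  30 747] [276.3 229.8] [578.7  19.1  56. ] ext [536. -10.] [614.  54.]
scene o [230 225  41  36 905] [247.9 242.7] [569.7 -45.7  56. ] ext [524. -83.] [611. -16.]
scene w [ 197  235   39   38 1008] [215.8 254.1] [ 553.4 -112.3   56. ] ext [ 513. -148.] [595. -71.]
```

View pics/top_seg.png

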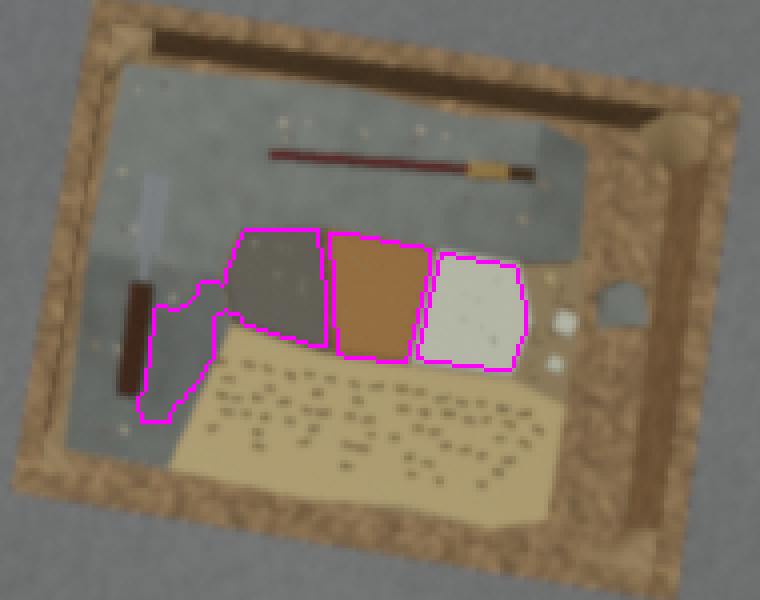

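The ochre and white outlines are clean. The grey outline leaks into the sound surface, but the fragment itself spans crop x 227-326 and y 229-346. That puts its centre at image (374,200), about (575,20) mm. All the fragment tops lie on a line along the crate's x axis.

>>> arm_command --increments '[{"dr": [0, 0, 0], "offset": [0.33, -0.235, 0], "hand": -1}, {"dr": [0, 0, 0], "offset": [0.33, -0.235, 0], "hand": -1}, {"dr": [0, 0, 0], "offset": [0.33, -0.235, 0], "hand": -1}, {"dr": [0, 0, 0], "offset": [0.33, -0.235, 0], "hand": -1}, {"dr": [0, 0, 0], "offset": [0.33, -0.235, 0], "hand": -1}, {"dr": [0, 0, 0], "offset": [0.33, -0.235, 0], "hand": -1}, {"dr": [0, 0, 0], "offset": [0.33, -0.235, 0], "hand": -1}]' --grip_force 40

```text
time_s: 0.8
eef_pos: [352.6, -244.0, 231.3]
ee_rot: [-0.0, 0.992, 0.129, 0.0]
force: [0.2, 0.7, -0.1]
grip_width: 0.004
grip_force: 0.0
```

>>> arm_command --increments '[{"dr": [0, 0, 0], "offset": [0.33, -0.235, 0], "hand": -1}, {"dr": [0, 0, 0], "offset": [0.33, -0.235, 0], "hand": -1}, {"dr": [0, 0, 0], "offset": [0.33, -0.235, 0], "hand": -1}, {"dr": [0, 0, 0], "offset": [0.33, -0.235, 0], "hand": -1}, {"dr": [0, 0, 0], "offset": [0.33, -0.235, 0], "hand": -1}, {"dr": [0, 0, 0], "offset": [0.33, -0.235, 0], "hand": -1}, {"dr": [0, 0, 0], "offset": [0.33, -0.235, 0], "hand": -1}, {"dr": [0, 0, 0], "offset": [0, 0, 0], "hand": -1}]'

```text
time_s: 1.6
eef_pos: [570.9, 20.0, 230.0]
ee_rot: [-0.001, 0.991, 0.131, -0.0]
force: [-0.5, -1.0, -0.1]
grip_width: -0.002
grip_force: 0.0
```

>>> arm_command --increments '[{"dr": [0, 0, 0], "offset": [0.04, 0.01, 0.33], "hand": -1}, {"dr": [0, 0, 0], "offset": [0, 0, 0.33], "hand": -1}, {"dr": [0, 0, 0], "offset": [0, 0, 0.33], "hand": -1}, {"dr": [0, 0, 0], "offset": [0, 0, 0.2], "hand": -1}, {"dr": [0, 0, 0], "offset": [0, 0, 0], "hand": -1}, {"dr": [0, 0, 0], "offset": [0, 0, 0], "hand": -1}]'

```text
time_s: 2.2
eef_pos: [574.4, 15.7, 89.3]
ee_rot: [0.0, 0.992, 0.129, 0.0]
force: [0.3, 0.6, 0.6]
grip_width: 0.0
grip_force: 0.0
```

Run:
```python
from h import *
im=ctrl.capture("scene")[:,:,::-1]
cv2.imwrite("pics/s1.png",cv2.resize(im[140:340,110:370],None,fx=3,fy=3,interpolation=2))
s=ctrl.sense();print(s["time_s"],s["eef_pos"],s["force"])
```

```text
2.25 [574.88999495  15.67026481  90.08359303] [-0.164974   -1.17493667 -0.73234535]
```

View pics/s1.png

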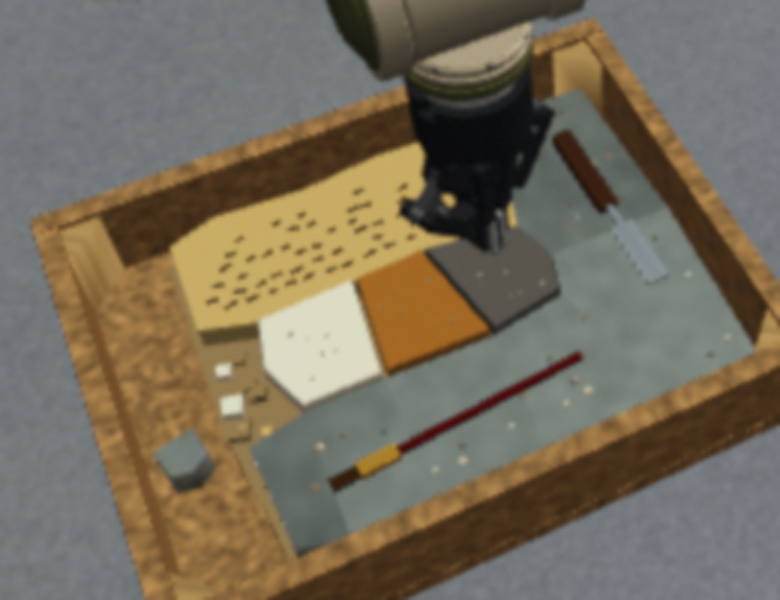

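The shut fingertip is at crop (497,247), at z = 90. Its downward projection falls at about (497,278), the middle of the grey fragment and well away from the cream area. I'm descending.

>>> arm_command --increments '[{"dr": [0, 0, 0], "offset": [0, 0, 0.2], "hand": -1}, {"dr": [0, 0, 0], "offset": [0, 0, 0.04], "hand": -1}, {"dr": [0, 0, 0], "offset": [0, 0, 0], "hand": -1}, {"dr": [0, 0, 0], "offset": [0, 0, 0], "hand": -1}]'

```text
time_s: 2.65
eef_pos: [574.8, 16.0, 61.1]
ee_rot: [0.0, 0.992, 0.129, 0.001]
force: [0.7, -0.2, 0.0]
grip_width: 0.001
grip_force: 0.0
```

>>> arm_command --increments '[{"dr": [0, 0, 0], "offset": [0, 0, 0.008], "hand": -1}, {"dr": [0, 0, 0], "offset": [0, 0, 0.008], "hand": -1}, {"dr": [0, 0, 0], "offset": [0, 0, 0.008], "hand": -1}, {"dr": [0, 0, 0], "offset": [0, 0, 0], "hand": -1}]'

```text
time_s: 3.05
eef_pos: [574.2, 16.1, 56.8]
ee_rot: [0.0, 0.992, 0.129, 0.0]
force: [-0.8, 0.3, 0.2]
grip_width: -0.004
grip_force: 0.1
```

>>> arm_command --increments '[{"dr": [0, 0, 0], "offset": [0, 0, 0.008], "hand": -1}, {"dr": [0, 0, 0], "offset": [0, 0, 0.008], "hand": -1}, {"dr": [0, 0, 0], "offset": [0, 0, 0.008], "hand": -1}, {"dr": [0, 0, 0], "offset": [0, 0, 0], "hand": -1}]'

```text
time_s: 3.45
eef_pos: [574.2, 16.1, 53.9]
ee_rot: [0.0, 0.992, 0.129, 0.0]
force: [0.4, -0.9, 1.7]
grip_width: 0.0
grip_force: 0.8
```

>>> arm_command --increments '[{"dr": [0, 0, 0], "offset": [0, 0, 0.008], "hand": -1}, {"dr": [0, 0, 0], "offset": [0, 0, 0.008], "hand": -1}, {"dr": [0, 0, 0], "offset": [0, 0, 0], "hand": -1}]'

```text
time_s: 3.75
eef_pos: [574.2, 16.1, 51.9]
ee_rot: [0.0, 0.992, 0.129, 0.0]
force: [0.2, -0.2, 1.5]
grip_width: 0.002
grip_force: 0.8
```

>>> arm_command --increments '[{"dr": [0, 0, 0], "offset": [0, 0, 0.008], "hand": -1}, {"dr": [0, 0, 0], "offset": [0, 0, 0.008], "hand": -1}, {"dr": [0, 0, 0], "offset": [0, 0, 0], "hand": -1}]'

```text
time_s: 4.05
eef_pos: [574.2, 16.1, 50.0]
ee_rot: [0.0, 0.992, 0.129, 0.0]
force: [0.2, -0.2, 1.6]
grip_width: 0.002
grip_force: 0.8
```

>>> arm_command --increments '[{"dr": [0, 0, 0], "offset": [0, 0, 0.008], "hand": -1}, {"dr": [0, 0, 0], "offset": [0, 0, 0], "hand": -1}]'

```text
time_s: 4.25
eef_pos: [574.2, 16.1, 49.2]
ee_rot: [0.0, 0.992, 0.129, 0.0]
force: [-0.3, 0.1, 3.2]
grip_width: -0.004
grip_force: 1.5
```

>>> arm_command --increments '[{"dr": [0, 0, 0], "offset": [0, 0, 0.008], "hand": -1}, {"dr": [0, 0, 0], "offset": [0, 0, 0], "hand": -1}]'

```text
time_s: 4.45
eef_pos: [574.3, 16.1, 48.5]
ee_rot: [0.0, 0.992, 0.129, 0.0]
force: [-1.9, 0.7, 5.7]
grip_width: 0.003
grip_force: 3.1
```

>>> arm_command --increments '[{"dr": [0, 0, 0], "offset": [0, 0, 0.008], "hand": -1}, {"dr": [0, 0, 0], "offset": [0, 0, 0], "hand": -1}]'

```text
time_s: 4.65
eef_pos: [574.3, 16.1, 47.8]
ee_rot: [0.0, 0.992, 0.129, 0.0]
force: [-3.0, 0.9, 9.6]
grip_width: 0.003
grip_force: 4.6
```

>>> arm_command --increments '[{"dr": [0, 0, 0], "offset": [0, 0, 0.008], "hand": -1}, {"dr": [0, 0, 0], "offset": [0, 0, 0], "hand": -1}]'

```text
time_s: 4.85
eef_pos: [574.3, 16.1, 47.2]
ee_rot: [0.0, 0.992, 0.129, 0.0]
force: [-3.7, 0.7, 12.1]
grip_width: -0.003
grip_force: 6.1
```

The force now climbs about 5 N/mm, which is the cork. So grey is at its stop, with flush at about z = 49.6. I'm lifting and moving to the ochre fragment.

>>> arm_command --increments '[{"dr": [0, 0, 0], "offset": [0, 0, 0], "hand": -1}, {"dr": [0, 0, 0], "offset": [0, 0, -0.25], "hand": -1}, {"dr": [0, 0, 0], "offset": [0, 0, 0], "hand": -1}, {"dr": [0, 0, 0], "offset": [-0.095, 0.24, 0], "hand": -1}, {"dr": [0, 0, 0], "offset": [-0.095, 0.24, 0], "hand": -1}, {"dr": [0, 0, 0], "offset": [0, 0, 0], "hand": -1}, {"dr": [0, 0, 0], "offset": [0, 0, 0], "hand": -1}]'

```text
time_s: 5.55
eef_pos: [566.6, -45.6, 75.7]
ee_rot: [-0.0, 0.992, 0.128, -0.0]
force: [-0.3, 0.1, -0.4]
grip_width: -0.003
grip_force: 0.0
```

Run:
```python
from h import *
im=ctrl.capture("scene")[:,:,::-1]
cv2.imwrite("pics/s2.png",cv2.resize(im[140:340,110:370],None,fx=3,fy=3,interpolation=2))
s=ctrl.sense();print(s["time_s"],s["eef_pos"],s["force"])
```

```text
5.6 [566.69068851 -45.00025328  75.74748569] [-0.42184016 -0.12655819  0.25152202]
```

View pics/s2.png

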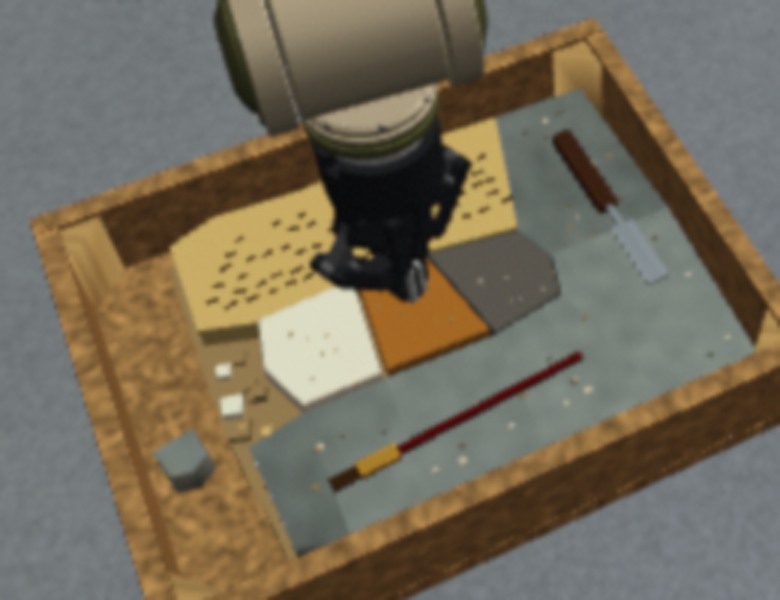

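The grey fragment is now level, with its side wall against the sound surface gone. The tip at crop (413,297) projects to about (415,315), the middle of the ochre fragment. I'm pressing the same way.

>>> arm_command --increments '[{"dr": [0, 0, 0], "offset": [0, 0, 0.125], "hand": -1}, {"dr": [0, 0, 0], "offset": [0, 0, 0], "hand": -1}, {"dr": [0, 0, 0], "offset": [0, 0, 0.008], "hand": -1}, {"dr": [0, 0, 0], "offset": [0, 0, 0.008], "hand": -1}, {"dr": [0, 0, 0], "offset": [0, 0, 0.008], "hand": -1}, {"dr": [0, 0, 0], "offset": [0, 0, 0.008], "hand": -1}, {"dr": [0, 0, 0], "offset": [0, 0, 0], "hand": -1}]'

```text
time_s: 6.3
eef_pos: [566.9, -45.4, 57.4]
ee_rot: [-0.0, 0.992, 0.129, -0.0]
force: [0.2, -0.3, -0.7]
grip_width: 0.002
grip_force: 0.0
```

>>> arm_command --increments '[{"dr": [0, 0, 0], "offset": [0, 0, 0.008], "hand": -1}, {"dr": [0, 0, 0], "offset": [0, 0, 0.008], "hand": -1}, {"dr": [0, 0, 0], "offset": [0, 0, 0.008], "hand": -1}, {"dr": [0, 0, 0], "offset": [0, 0, 0.008], "hand": -1}, {"dr": [0, 0, 0], "offset": [0, 0, 0], "hand": -1}]'

```text
time_s: 6.8
eef_pos: [567.0, -45.5, 53.5]
ee_rot: [0.0, 0.992, 0.129, 0.0]
force: [-0.4, 0.5, 2.0]
grip_width: -0.001
grip_force: 0.8
```

>>> arm_command --increments '[{"dr": [0, 0, 0], "offset": [0, 0, 0.008], "hand": -1}, {"dr": [0, 0, 0], "offset": [0, 0, 0.008], "hand": -1}, {"dr": [0, 0, 0], "offset": [0, 0, 0.008], "hand": -1}, {"dr": [0, 0, 0], "offset": [0, 0, 0], "hand": -1}]'

```text
time_s: 7.2
eef_pos: [567.0, -45.5, 50.6]
ee_rot: [0.0, 0.992, 0.129, 0.0]
force: [1.3, -0.6, 1.1]
grip_width: -0.002
grip_force: 0.8
```

>>> arm_command --increments '[{"dr": [0, 0, 0], "offset": [0, 0, 0.008], "hand": -1}, {"dr": [0, 0, 0], "offset": [0, 0, 0.008], "hand": -1}, {"dr": [0, 0, 0], "offset": [0, 0, 0], "hand": -1}]'

```text
time_s: 7.5
eef_pos: [567.0, -45.4, 48.9]
ee_rot: [0.0, 0.992, 0.129, 0.0]
force: [0.6, -0.0, 3.6]
grip_width: -0.001
grip_force: 2.1
```

>>> arm_command --increments '[{"dr": [0, 0, 0], "offset": [0, 0, 0.008], "hand": -1}, {"dr": [0, 0, 0], "offset": [0, 0, 0.008], "hand": -1}, {"dr": [0, 0, 0], "offset": [0, 0, 0], "hand": -1}, {"dr": [0, 0, 0], "offset": [0, 0, 0], "hand": -1}]'

```text
time_s: 7.9
eef_pos: [567.0, -45.5, 47.7]
ee_rot: [0.0, 0.992, 0.129, 0.0]
force: [-2.8, 1.2, 9.9]
grip_width: -0.002
grip_force: 5.1
```

>>> arm_command --increments '[{"dr": [0, 0, 0], "offset": [0, 0, 0.008], "hand": -1}, {"dr": [0, 0, 0], "offset": [0, 0, 0], "hand": -1}, {"dr": [0, 0, 0], "offset": [0, 0, -0.25], "hand": -1}, {"dr": [0, 0, 0], "offset": [0, 0, 0], "hand": -1}, {"dr": [0, 0, 0], "offset": [-0.13, 0.25, 0], "hand": -1}, {"dr": [0, 0, 0], "offset": [-0.13, 0.245, 0], "hand": -1}, {"dr": [0, 0, 0], "offset": [0, 0, 0], "hand": -1}, {"dr": [0, 0, 0], "offset": [0, 0, 0], "hand": -1}]'

```text
time_s: 8.7
eef_pos: [551.5, -111.0, 75.2]
ee_rot: [-0.0, 0.992, 0.128, -0.001]
force: [-0.7, 0.1, 0.7]
grip_width: 0.002
grip_force: 0.0
```

Run:
```python
from h import *
im=ctrl.capture("scene")[:,:,::-1]
cv2.imwrite("pics/s3.png",cv2.resize(im[140:340,110:370],None,fx=3,fy=3,interpolation=2))
s=ctrl.sense();print(s["time_s"],s["eef_pos"],s["force"])
```

```text
8.75 [ 551.70299229 -110.34645569   75.35037443] [ 0.132026    0.01178608 -0.20151908]
```

View pics/s3.png

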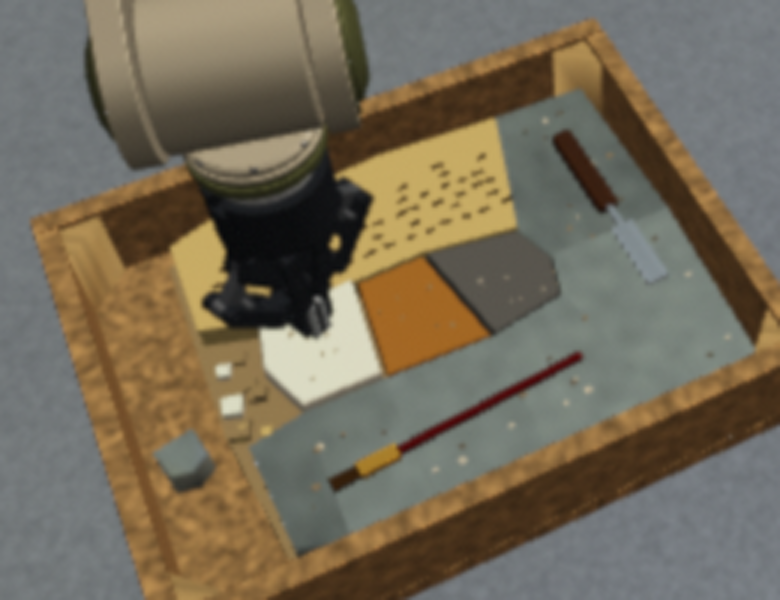

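The ochre fragment looks level. The tip at crop (318,328) projects to about (320,347), the middle of the white fragment.

>>> arm_command --increments '[{"dr": [0, 0, 0], "offset": [0, 0, 0.125], "hand": -1}, {"dr": [0, 0, 0], "offset": [0, 0, 0], "hand": -1}, {"dr": [0, 0, 0], "offset": [0, 0, 0.008], "hand": -1}, {"dr": [0, 0, 0], "offset": [0, 0, 0.008], "hand": -1}, {"dr": [0, 0, 0], "offset": [0, 0, 0.008], "hand": -1}, {"dr": [0, 0, 0], "offset": [0, 0, 0.008], "hand": -1}, {"dr": [0, 0, 0], "offset": [0, 0, 0], "hand": -1}]'

```text
time_s: 9.45
eef_pos: [551.9, -110.8, 57.1]
ee_rot: [-0.0, 0.992, 0.129, 0.0]
force: [-0.8, -0.1, 0.5]
grip_width: -0.001
grip_force: 0.0
```

>>> arm_command --increments '[{"dr": [0, 0, 0], "offset": [0, 0, 0.008], "hand": -1}, {"dr": [0, 0, 0], "offset": [0, 0, 0.008], "hand": -1}, {"dr": [0, 0, 0], "offset": [0, 0, 0.008], "hand": -1}, {"dr": [0, 0, 0], "offset": [0, 0, 0.008], "hand": -1}, {"dr": [0, 0, 0], "offset": [0, 0, 0], "hand": -1}]'

```text
time_s: 9.95
eef_pos: [552.0, -110.9, 53.2]
ee_rot: [0.0, 0.992, 0.129, 0.0]
force: [-0.1, 0.3, 1.4]
grip_width: 0.003
grip_force: 1.0
```

>>> arm_command --increments '[{"dr": [0, 0, 0], "offset": [0, 0, 0.008], "hand": -1}, {"dr": [0, 0, 0], "offset": [0, 0, 0.008], "hand": -1}, {"dr": [0, 0, 0], "offset": [0, 0, 0.008], "hand": -1}, {"dr": [0, 0, 0], "offset": [0, 0, 0], "hand": -1}]'

```text
time_s: 10.35
eef_pos: [552.0, -110.9, 50.2]
ee_rot: [0.0, 0.992, 0.129, 0.0]
force: [0.3, -0.5, 1.6]
grip_width: 0.0
grip_force: 0.9
```

>>> arm_command --increments '[{"dr": [0, 0, 0], "offset": [0, 0, 0.008], "hand": -1}, {"dr": [0, 0, 0], "offset": [0, 0, 0.008], "hand": -1}, {"dr": [0, 0, 0], "offset": [0, 0, 0], "hand": -1}]'

```text
time_s: 10.65
eef_pos: [552.0, -110.9, 48.6]
ee_rot: [0.0, 0.992, 0.129, 0.0]
force: [-1.1, 0.4, 5.5]
grip_width: 0.0
grip_force: 2.9
```

>>> arm_command --increments '[{"dr": [0, 0, 0], "offset": [0, 0, 0.008], "hand": -1}, {"dr": [0, 0, 0], "offset": [0, 0, 0.008], "hand": -1}, {"dr": [0, 0, 0], "offset": [0, 0, 0], "hand": -1}, {"dr": [0, 0, 0], "offset": [0, 0, 0], "hand": -1}]'

```text
time_s: 11.05
eef_pos: [552.1, -110.9, 47.4]
ee_rot: [0.0, 0.992, 0.129, 0.0]
force: [-3.2, 1.4, 11.6]
grip_width: 0.003
grip_force: 5.8
```

>>> arm_command --increments '[{"dr": [0, 0, 0], "offset": [0, 0, -0.3], "hand": -1}, {"dr": [0, 0, 0], "offset": [0, 0, -0.35], "hand": -1}, {"dr": [0, 0, 0], "offset": [0, 0, -0.35], "hand": -1}, {"dr": [0, 0, 0], "offset": [0, 0, -0.35], "hand": -1}, {"dr": [0, 0, 0], "offset": [-0.35, 0, 0], "hand": -1}, {"dr": [0, 0, 0], "offset": [-0.4, 0, 0], "hand": -1}, {"dr": [0, 0, 0], "offset": [-0.4, 0, 0], "hand": -1}, {"dr": [0, 0, 0], "offset": [0, 0, 0], "hand": -1}]'

```text
time_s: 11.85
eef_pos: [414.5, -146.2, 207.9]
ee_rot: [-0.001, 0.992, 0.128, -0.001]
force: [-0.0, 0.0, 0.4]
grip_width: -0.002
grip_force: 0.0
```

Run:
```python
from h import *
im=ctrl.capture("scene")[:,:,::-1]
cv2.imwrite("pics/s4.png",cv2.resize(im[140:340,110:370],None,fx=3,fy=3,interpolation=2))
s=ctrl.sense();print(s["time_s"],s["eef_pos"],s["force"])
```

```text
11.9 [ 416.90738272 -146.37835455  208.49056332] [ 0.20824457 -0.33253471  0.85289934]
```

View pics/s4.png

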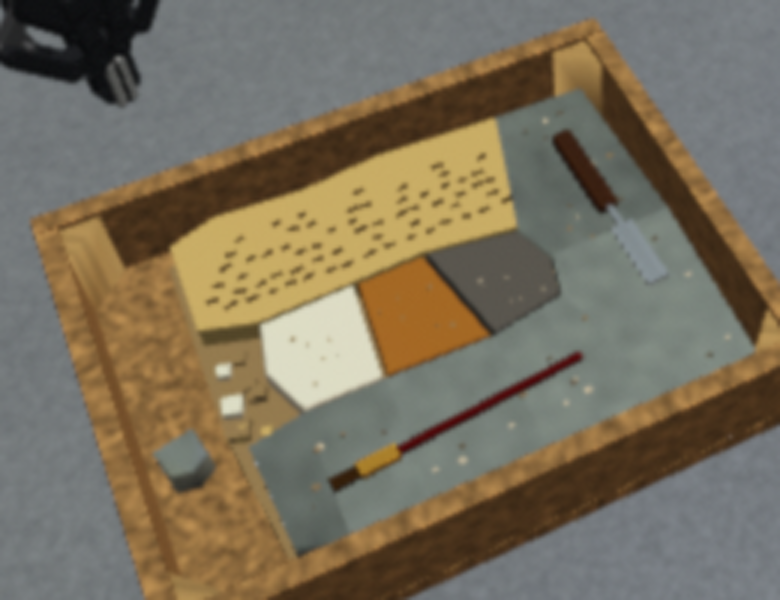

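All three fragments (crop (320,347), (420,315) and (497,278)) sit flush. The loose things have not moved and the arm is clear.

```bash
python3 -c "
from rig import ctrl
print(ctrl.finish_job())"
```

```text
the job is handed in; nothing more can be done
None
```

I pressed the grey, ochre and white fragments down to their stops in that order, with about 12 N at most, saw no sign of contact with the retouching or the loose things, and handed in the job at about 12 s; no verdict came back.

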